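# Make up three boiler repair kits

## Task

Make up the parts trays for three boiler repairs: the pressure gauge and the brass union go into the blue tray, the blue ignition module and the copper tee into the yellow tray, and the white knob into the white tray beside the drain cock that is already there. In each tray the delicate parts (gauge, module, knob) belong in the well with the black rubber mat and the metal pipe fittings in the bare well, each wholly inside its well, flat on the well's floor and the same way up as you found it. Set every part down without dropping it, and leave the black knob and the drain cock where they are.

Things in the scene. Friction and masses are not known exactly. Their poses are not given: they have to be found in the camera images.
- gauge: Round boiler pressure gauge lying dial up: black case 50 mm diameter, 32 mm high, white dial with a red needle (to 34 mm). Delicate. Origin: centre of its underside, z up.
- knob_white: Round white boiler control knob lying face up, 44 mm diameter, 26 mm high, with a black pointer stripe and a thin grey skirt. Delicate. Origin: centre of its underside, z up.
- module: Blue box-shaped ignition module, 52 mm (its x) by 36 mm (its y) by 30 mm high, two small brass terminals and a white patch on top. Delicate. Origin: centre of its underside, z up.
- union: Brass pipe union standing on its hexagon: hexagon 36 mm across flats (42 mm across corners; flats face its +x and -x and every 60 degrees), 24 mm high, then a round threaded spigot 28 mm diameter up to 42 mm. Origin: centre of its underside, z up.
- tee: Copper pipe tee lying flat, 30 mm high: straight run 54 mm long along its x (flat ends at x = -27 and +27 mm), sockets 30 mm diameter, one branch, 30 mm diameter, along its +y to y = +34 mm; axes 15 mm above the underside. It can be taken end to end along its x. Origin: at underside level, below where the branch axis meets the run axis; z up.
- knob_black: Round black boiler control knob lying face up, 44 mm diameter, 26 mm high, with a white pointer stripe and a thin grey skirt. Not wanted: stays where it is. Origin: centre of its underside, z up.
- tray_blue: Fixed blue tray, 88 mm (x) by 170 mm (y), rim 10 mm above the table, walls 3 mm. A rib at y = 0 makes two wells, each 82 (x) by 80 mm (y), centred at x = 0, y = +41.7 and -41.7 mm. +y well: black rubber mat, its top at 4 mm. -y well: bare blue floor at 2 mm. Origin: centre of its underside, z up; yaw within 0.22 rad of the world axes.
- tray_yellow: Fixed yellow tray, 88 mm (x) by 170 mm (y), rim 10 mm above the table, walls 3 mm. A rib at y = 0 makes two wells, each 82 (x) by 80 mm (y), centred at x = 0, y = +41.7 and -41.7 mm. -y well: black rubber mat, its top at 4 mm. +y well: bare yellow floor at 2 mm. Origin: centre of its underside, z up; yaw within 0.22 rad of the world axes.
- tray_white: Fixed white tray, 88 mm (x) by 170 mm (y), rim 10 mm above the table, walls 3 mm. A rib at y = 0 makes two wells, each 82 (x) by 80 mm (y), centred at x = 0, y = +41.7 and -41.7 mm. +y well: black rubber mat, its top at 4 mm. -y well: bare white floor at 2 mm, holding the drain cock. Origin: centre of its underside, z up; yaw within 0.22 rad of the world axes.
- cock: Small brass drain cock with a red T-bar handle, about 42 mm long and 32 mm high, already standing in the bare well of the white tray: stays there. Origin: centre of its underside, z up.
Mind the look-alikes: they are no part of the job. What is shaped like the gauge but pink is not meant.

How it is judged:
By the outcome, as a careful person would: the job done as asked, in the order asked, and still so for the second after the job is handed in, with the robot touching nothing.
It also fails if it takes over 115 s, if anything falls off the work surface, if the arm or the gripper's body presses on something with over 40 N, if the wrist force passes 120 N, or if a joint passes its speed limit or range.

## Robot

A 7-joint arm with a two-finger parallel gripper is mounted at the origin on the work surface. World frame = base frame: x ahead of the robot, y to its left, z up, the work surface at z = 0. Lengths are in m, angles in rad, forces in N, time in s.
With the tool pointing down it reaches from about 0.35 to 0.775 m from the base axis. Payload 3.1 kg.
Tool frame: the origin (TCP) lies on the centre line of the jaws, within the pads' length; the fingertips stand ctrl.finger_overhang ahead of it and the grasp point (between the pads) lies 11 mm behind it (ctrl.finger_overhang is the distance from the TCP to the fingertips, in m); z points along the fingers, y is the line along which they close (so a half turn about z gives the same grasp; the last joint's range is limited). The gripper opens to 85 mm and grips with 20 to 120 N. Pads are 22 mm wide; open, the fingers measure 114 mm over their backs; the gripper's body (76 mm by 85 mm) begins 54 mm behind the grasp point. The pads swing forward as they close: fully open they stand 13 mm farther back than shut.
Start: joints at [1.089, 0.311, 0.014, 1.512, -0.004, 1.319, -0.027], TCP at [0.234, -0.498, 0.239] pointing down, gripper open.
Joint ranges: [-2.7, 2.7], [-0.3, 1.91], [-1.27, 1.3], [0.12, 2.57], [-1.44, 4.58], [0.2, 2.03], [-3.05, 3.05]. Speed limits (rad/s): [2.79, 2.79, 3.14, 3.14, 3.14, 3.14, 3.14].

## Interface

Orientations are given as a unit quaternion [x, y, z, w].
In Python, from workcell import ctrl gives the robot as it stands.
- The arm moves only by the shell command python3 -m creep 'ROWS' [OPENING] [FORCE]. ROWS is a JSON object of lists of equal length, an entry for each row: "translation": the shift along the tool's x, y, z as a fraction of full scale, a list of three; "dr": the turn, a rotation vector about the tool's x, y, z as a fraction of full scale, a list of three. A call has 1 to 10 rows; each row is the pose to reach, as a shift and turn from the pose commanded when the call began, along the tool's axes at that moment, turning the shorter way round; what a row does not reach only later rows make up. Full scale, the value 1, is 1 m for a shift and 180 degrees for a turn. A row lasts 1/12 s, in which the tool goes at most 41.7 mm and 7.16 degrees, less where a joint would pass 70% of its speed; a pose out of reach is approached as far as the arm can. A call with a number of a shift or a turn outside -1 to 1 is refused whole. A call with a gripper value outside its range is refused whole. OPENING is the opening, from 0 (shut) to 1 (fully open), set as the call begins (- or left out, the last holds). The fingers move at their own pace and stop on an object; FORCE is the grip in N (left out, the last holds). Time passes only in rows, so rows that repeat a pose let the fingers close. It gives the time, the measured TCP pose, the force, the opening and the grip force at its end, in the units of the state.
- ctrl.sense(): the state, without advancing time (a new reading comes with each control period).
- ctrl.read_camera(name): name is "side" or "top" or "wrist"; returns a dict with "color" (384x512x3 uint8, blue, green, red), "fx", "fy", "cx", "cy" (pixels), "extrinsics" (4x4, takes a point from world to camera coordinates). Camera axes: x right, y down, z forward; pixel columns grow to the right and rows downward; lengths in m; the calibration is good to about 2 mm. The wrist camera is an equidistant fisheye: a pixel r from the principal point sees the ray r / f radians off the axis. A picture is of the moment at which its call begins. There is no depth.
- ctrl.job_done(): hands the job in; it is judged then, once.
Trained networks look in the newest picture that a camera, given by its name, has taken for a name from the list of things; names that differ only in an ending like _2 or _b are one class to them, and where a whole thing is asked for, a point or a joint stands for the part that bears it (a point fixed in the world has none). Each returns a list of dicts, best first, with "confidence" (0 to 1); they miss things now and then, are a little off and sometimes report something else, mostly with a low value. They report only what shows in the picture. A call takes as long as a camera call. They do not tell look-alikes from the thing itself.
- ctrl.recognise(camera, label): "position" ([x, y, z] in m, in the coordinates of the camera as it stood for that picture, good to about 4 mm: the middle of the surface that is visible of it).
- ctrl.masks_of(camera, label): "pixels" (384x512 bool, what is visible of it).
The state is a dict: "time": time; "q": joint angles; "qvel": joint speeds; "tau": joint torques, N m; "eef_pos": TCP position; "ee_rot": TCP orientation; "force": force on the tool from outside, world axes, zero at the start; "torque": the same for the moment, N m; "finger_gap": finger opening in m; "grip_force": force on a finger pad.
Only numpy, scipy, OpenCV 4.12 (cv2) and the standard library are available. Lean on these libraries where they do the work, as an engineer would, in place of code of your own. Each camera call takes 0.05 s, during which the arm holds its last target. There are 200 camera calls.

## Working session

There is one attempt and no reset: what is moved stays moved. The work goes in short steps, Python scripts to look and compute and a shell command to move; the robot and the scene stay as the last step left them, time stands still between calls to the robot, and variables do not carry over. Pictures are saved under pics/ and viewed, at most 14 in all, crops included, and the job is handed in when it is done.

```bash
mkdir -p pics; ls; python3 - <<'E'
from workcell import ctrl
import cv2,numpy as np
print(ctrl.sense(), ctrl.finger_overhang)
for n in ["top","side"]:
    d=ctrl.read_camera(n); cv2.imwrite(f"pics/{n}0.png",d["color"]); np.savez(f"{n}0.npz",**d)
    print(n,d["fx"],d["fy"],d["cx"],d["cy"],np.round(d["extrinsics"],4).tolist())
E
```

```text
pics
{'time': 0.0, 'q': array([ 1.08930373,  0.31175656,  0.01400864,  1.51302882, -0.00443761,
        1.31917702, -0.02718371]), 'qvel': array([ 0.00057001, -0.00077383, -0.00025192, -0.00036606, -0.00106516,
       -0.00244083, -0.0001978 ]), 'tau': array([ 4.16994942e-05, -3.79915094e+01,  1.45645891e-01, -2.30587935e+01,
        1.20660535e-02,  1.35809236e-02,  4.50166419e-05]), 'eef_pos': array([ 0.23388526, -0.4970298 ,  0.23821551]), 'ee_rot': array([ 9.75911998e-01,  2.18161419e-01, -2.86752777e-04, -1.13365074e-03]), 'force': array([-0.46095822,  0.08392911, -0.47790671]), 'torque': array([0.10403172, 0.0168415 , 0.04218044]), 'grip_force': 0.0, 'finger_gap': 0.08549949888403076} 0.008
top 370.4155217945069 370.4155217945069 261.2859474233267 192.88194936946837 [[-0.004, -1.0, -0.0039, 0.0358], [-0.9974, 0.0043, -0.0714, 0.4887], [0.0715, 0.0036, -0.9974, 1.0384], [0.0, 0.0, 0.0, 1.0]]
side 375.34935062304965 375.34935062304965 262.38537334412814 186.62208369433324 [[-0.9916, -0.1273, 0.0224, 0.5056], [-0.0887, 0.5436, -0.8346, 0.0776], [0.0941, -0.8296, -0.5504, 0.9212], [0.0, 0.0, 0.0, 1.0]]
```

View pics/top0.png

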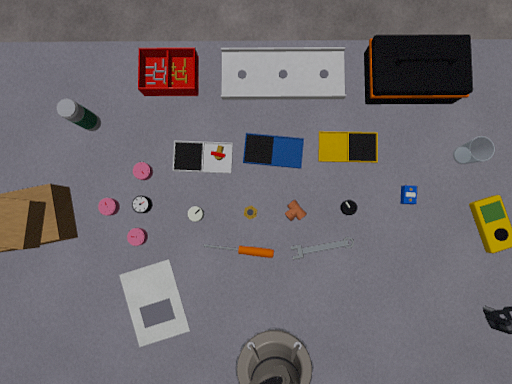

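View pics/side0.png

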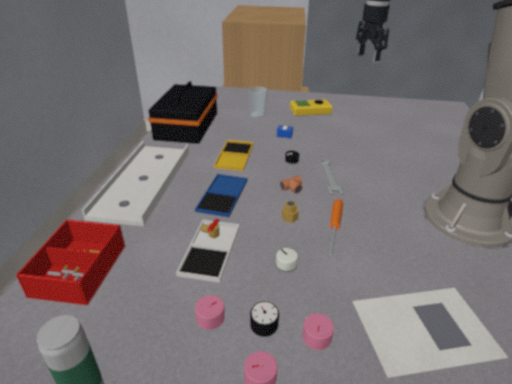

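Top view: the gauge is the black case with a white dial at (141,204). The pink look-alikes are at (142,171), (108,206) and (136,237), and they don't fit because they are pink. The white knob is at (195,213), the black knob at (348,207), the union at (250,212), the tee at (295,210) and the module at (409,195). The trays are white (203,156), blue (273,150) and yellow (348,147). The side view shows the same layout, with the gauge at (264,318).

```bash
cat > h.py <<'E'
import numpy as np, cv2
from scipy.optimize import minimize
from scipy.spatial.transform import Rotation as R
from workcell import ctrl
def cyl(r,z0,z1,n=32,ph=0.):
    a=np.arange(n)*2*np.pi/n+ph
    return np.vstack([np.c_[r*np.cos(a),r*np.sin(a),np.full(n,z)] for z in(z0,z1)])
def box(x0,x1,y0,y1,z0,z1): return np.array([[x,y,z] for x in(x0,x1) for y in(y0,y1) for z in(z0,z1)])
c15=cyl(15,0,1)
def hcyl(ax,a,b):
    P=np.zeros_like(c15); P[:,ax]=a+(b-a)*c15[:,2]; P[:,1-ax]=c15[:,0]; P[:,2]=15+c15[:,1]; return P
M={"gauge":[cyl(25,0,34)],"knob_white":[cyl(22,0,26)],"knob_black":[cyl(22,0,26)],"module":[box(-26,26,-18,18,0,30)],
"union":[cyl(20.8,0,24,6,np.pi/6),cyl(14,24,42)],"tee":[hcyl(0,-27,27),hcyl(1,0,34)]}
for t in("blue","yellow","white"): M["tray_"+t]=[box(-44,44,-85,85,0,10)]
M={k:[p/1000 for p in v] for k,v in M.items()}
def proj(cam,P,d):
    E=d["extrinsics"]; c=P@E[:3,:3].T+E[:3,3]
    if cam=="wrist":
        r=np.hypot(c[:,0],c[:,1])+1e-12; th=np.arctan2(r,c[:,2]); u=c[:,:2]/r[:,None]*th[:,None]
    else: u=c[:,:2]/c[:,2:]
    return u*[d["fx"],d["fy"]]+[d["cx"],d["cy"]]
def unproj(cam,uv,z,d):
    m=(np.array(uv)-[d["cx"],d["cy"]])/[d["fx"],d["fy"]]
    if cam=="wrist":
        t=np.linalg.norm(m)+1e-12; ray=np.r_[m/t*np.sin(t),np.cos(t)]
    else: ray=np.r_[m,1]
    E=d["extrinsics"]; o=-E[:3,:3].T@E[:3,3]; v=E[:3,:3].T@ray
    return o+v*(z-o[2])/v[2]
def sil(cam,name,p,d,z=0.):
    im=np.zeros((384*1,512*1),np.uint8); c,s=np.cos(p[2]),np.sin(p[2])
    for P in M[name]:
        W=np.c_[p[0]+c*P[:,0]-s*P[:,1],p[1]+s*P[:,0]+c*P[:,1],P[:,2]+z]
        h=cv2.convexHull(proj(cam,W,d).astype(np.float32))
        cv2.fillConvexPoly(im,np.round(h*16).astype(np.int32),255,cv2.LINE_AA,4)
    return im/255.
def fit(cam,name,mask,d,yaws=(0,),z=0.):
    v,u=np.nonzero(mask); x=unproj(cam,(u.mean(),v.mean()),z+.012,d)[:2]
    m=mask.astype(float); best=None
    def cost(p):
        s=sil(cam,name,p,d,z); return 1-np.minimum(s,m).sum()/np.maximum(s,m).sum()
    for y in yaws:
        r=minimize(cost,[*x,y],method="Nelder-Mead",options=dict(initial_simplex=np.array([[*x,y],[x[0]+.01,x[1],y],[x[0],x[1]+.01,y],[*x,y+.3]]),xatol=1e-4,fatol=1e-4))
        if best is None or r.fun<best.fun: best=r
    return best.x,1-best.fun
YW=dict(gauge=(0,),knob_white=(0,),knob_black=(0,),module=(0,.8,1.6,2.4),union=(-.2,.2),tee=np.arange(8)*.785)
def find(cam,name,d,uv=None,z=0.):
    L=ctrl.masks_of(cam,name)
    out=[]
    for o in L:
        if o["pixels"].sum()<20: continue
        v,u=np.nonzero(o["pixels"]); p,i=fit(cam,name,o["pixels"],d,YW.get(name,(0,)),z)
        out.append((np.round(p,4),round(i,3),round(o["confidence"],2),(int(u.mean()),int(v.mean()))))
    return out
def delta(pos,yaw,q=None):
    """rows entry from current measured pose to pos, tool down, tool-y at world angle yaw (mod pi)"""
    s=ctrl.sense(); R0=R.from_quat(s["ee_rot"]); t=R0.inv().apply(np.array(pos)-s["eef_pos"])
    best=None
    for k in(0,np.pi):
        a=yaw+k; y=np.array([np.cos(a),np.sin(a),0]); zz=np.array([0,0,-1.]); x=np.cross(y,zz)
        dr=(R0.inv()*R.from_matrix(np.c_[x,y,zz])).as_rotvec()/np.pi
        if best is None or np.linalg.norm(dr)<np.linalg.norm(best): best=dr
    print("translation",np.round(t,4).tolist(),"dr",np.round(best,4).tolist(),"| pos",np.round(s["eef_pos"],4),"yawY",round(np.degrees(np.arctan2(*R0.as_matrix()[:2,1][::-1])),1))
E
python3 - <<'E'
from h import *
for cam in("top","side"):
    d=ctrl.read_camera(cam)
    for n in M:
        for o in find(cam,n,d): print(cam,n,*o)
d=ctrl.read_camera("top")
im=d["color"][125:255,85:235]; cv2.imwrite("pics/crop.png",cv2.resize(im,None,fx=4,fy=4,interpolation=3))
d=ctrl.read_camera("wrist"); cv2.imwrite("pics/w0.png",d["color"]); 
E=d["extrinsics"]; print(d["fx"],d["cx"],d["cy"],-E[:3,:3].T@E[:3,3],E[:3,:3].tolist())
E
```

```text
top gauge [0.5537 0.3734 0.2181] 0.901 0.86 (142, 170)
top gauge [0.3674 0.3855 0.0818] 0.825 0.68 (137, 235)
top gauge [0.4598 0.3738 0.2058] 0.896 0.58 (141, 203)
top knob_white [0.431  0.22   0.3074] 0.818 0.55 (196, 213)
top knob_black [ 0.4492 -0.2127  0.2436] 0.804 0.78 (348, 206)
top knob_black [ 0.6361 -0.2255 -0.2325] 0.138 0.68 (347, 146)
top union [0.4356 0.0652 0.4017] 0.818 0.46 (250, 211)
top union [0.4344 0.2212 0.0283] 0.882 0.27 (195, 212)
top tee [ 0.4422 -0.0646  0.6685] 0.85 0.52 (294, 210)
top tray_blue [ 6.146e-01 -3.000e-04 -1.060e-01] 0.904 0.84 (272, 149)
top tray_yellow [ 0.6248 -0.2182  0.0098] 0.928 0.93 (347, 146)
top tray_white [ 0.5978  0.203  -0.0405] 0.815 0.71 (200, 156)
side gauge [ 0.4593  0.3715 -0.1149] 0.844 0.95 (264, 318)
side gauge [0.3673 0.3845 0.228 ] 0.895 0.79 (317, 330)
side gauge [0.4533 0.4737 0.0866] 0.938 0.58 (260, 368)
side gauge [0.5551 0.372  0.1504] 0.849 0.56 (209, 311)
side knob_white [0.4316 0.2211 0.2694] 0.887 0.69 (286, 259)
side knob_black [ 0.4498 -0.2154  0.3638] 0.816 0.45 (291, 156)
side knob_black [0.6034 0.0593 0.2734] 0.24 0.25 (221, 195)
side module [ 0.4844 -0.3913  0.0649] 0.759 0.61 (284, 131)
side union [0.4354 0.0641 0.1271] 0.868 0.55 (289, 211)
side tee [ 0.4416 -0.0674  0.6536] 0.875 0.79 (292, 184)
side tee [ 0.622  -0.164   0.8868] 0.348 0.66 (233, 154)
side tray_blue [ 0.6153 -0.0043 -0.0931] 0.903 0.83 (221, 195)
side tray_yellow [ 0.6149 -0.0022 -0.1077] 0.948 0.75 (221, 195)
side tray_yellow [ 0.6264 -0.2215 -0.0215] 0.88 0.6 (233, 154)
side tray_white [ 0.5973  0.2015 -0.0368] 0.827 0.62 (208, 253)
297.3186396354542 252.39486543882379 192.7701667986746 [ 0.3096658  -0.46292086  0.37343662] [[0.42533115609395494, -0.9050377623660498, 0.00023737572787066384], [-0.8570302094140282, -0.402685230868683, 0.32147134396705657], [-0.290848118108971, -0.13693521655035218, -0.9469192777955158]]
```

View pics/crop.png

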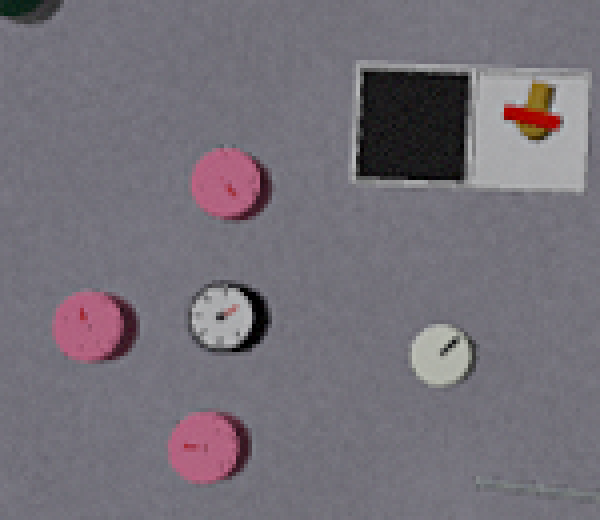

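```bash
python3 - <<'E'
from h import *
delta([.459,.3725,.20],np.radians(90))
delta([.459,.3725,.20],np.radians(45))
delta([.459,.3725,.20],np.radians(135))
E
```

```text
translation [0.5739, -0.6916, 0.0393] dr [0.0, 0.0, 0.14] | pos [ 0.2342 -0.4977  0.2393] yawY -64.8
translation [0.5739, -0.6916, 0.0393] dr [0.0, 0.0, 0.39] | pos [ 0.2342 -0.4977  0.2393] yawY -64.8
translation [0.5739, -0.6916, 0.0393] dr [0.0, 0.0, -0.11] | pos [ 0.2342 -0.4977  0.2393] yawY -64.8
```

The crop confirms it: the gauge with the black case and white dial is at crop (222,316), with three pink ones around it. I'll grasp diagonally between the neighbours.

```bash
python3 - <<'E'
s=open('h.py').read().replace('if best is None or np.linalg.norm(dr)<np.linalg.norm(best): best=dr',
 'az=np.arctan2(pos[1],pos[0])\n        if np.cos(a-az)>=0: best=dr')
open('h.py','w').write(s)
from h import *
delta([.44,-.05,.2],np.radians(0))
delta([.459,.3725,.13],np.radians(45))
E
```

```text
translation [0.3768, -0.3174, 0.0393] dr [0.0, 0.0, -0.36] | pos [ 0.2342 -0.4977  0.2393] yawY -64.8
translation [0.5739, -0.6916, 0.1093] dr [-0.0, 0.0, -0.61] | pos [ 0.2342 -0.4977  0.2393] yawY -64.8
```

```bash
python3 -m creep '{"translation":[[0.377,-0.317,0.039],[0.377,-0.317,0.039],[0.377,-0.317,0.039],[0.377,-0.317,0.039],[0.377,-0.317,0.039],[0.377,-0.317,0.039],[0.377,-0.317,0.039],[0.377,-0.317,0.039],[0.377,-0.317,0.039],[0.574,-0.692,0.109]],"dr":[[0,0,-0.61],[0,0,-0.61],[0,0,-0.61],[0,0,-0.61],[0,0,-0.61],[0,0,-0.61],[0,0,-0.61],[0,0,-0.61],[0,0,-0.61],[0,0,-0.61]]}' 1 30
python3 -c "
from h import *
delta([.459,.3725,.13],np.radians(45))"
```

```text
time: 2.03
eef_pos: [0.3986, -0.1157, 0.2045]
ee_rot: [0.661, 0.75, 0.001, 0.002]
force: [0.7, -0.7, -0.1]
finger_gap: 0.0851
grip_force: 0.0
translation [0.4769, 0.1207, 0.0743] dr [0.0012, 0.0009, -0.2101] | pos [ 0.3986 -0.1157  0.2045] yawY 7.2
```

```bash
python3 -m creep '{"translation":[[0.477,0.121,0.06],[0.477,0.121,0.06],[0.477,0.121,0.06],[0.477,0.121,0.06],[0.477,0.121,0.06],[0.477,0.121,0.06],[0.477,0.121,0.06],[0.477,0.121,0.06],[0.477,0.121,0.06],[0.477,0.121,0.06]],"dr":[[0,0,-0.21],[0,0,-0.21],[0,0,-0.21],[0,0,-0.21],[0,0,-0.21],[0,0,-0.21],[0,0,-0.21],[0,0,-0.21],[0,0,-0.21],[0,0,-0.21]]}'
python3 -m creep '{"translation":[[0.07,-0.01,0.01],[0.07,-0.01,0.01],[0.07,-0.01,0.01]],"dr":[[0,0,0],[0,0,0],[0,0,0]]}' >/dev/null
python3 - <<'E'
from h import *
delta([.459,.3725,.13],np.radians(45))
d=ctrl.read_camera("wrist"); cv2.imwrite("pics/w1.png",d["color"])
for n in["gauge"]:
  for o in find("wrist",n,d): print(n,*o)
E
```

```text
time: 2.87
eef_pos: [0.4496, 0.2946, 0.1528]
ee_rot: [0.386, 0.922, -0.0, 0.0]
force: [1.5, -0.4, 0.0]
finger_gap: 0.0856
grip_force: 0.0
translation [-0.0313, 0.0739, 0.0122] dr [-0.0007, -0.0022, 0.0021] | pos [0.3849 0.3418 0.1425] yawY 45.4
gauge [0.4593 0.3735 0.5054] 0.895 0.91 (329, 217)
gauge [0.4537 0.4688 0.2142] 0.902 0.83 (397, 147)
gauge [0.5546 0.3744 0.2935] 0.57 0.59 (384, 266)
gauge [0.3668 0.3862 0.2297] 0.903 0.58 (275, 141)
```

View pics/w1.png

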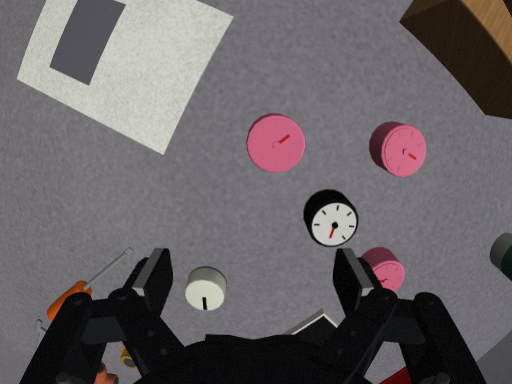

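The wrist view shows the gauge at (329,217), and it agrees with the top view at (0.459, 0.3735). Next I'll centre on it and go down.

```bash
python3 -m creep '{"translation":[[-0.031,0.074,0.01],[-0.031,0.074,0.02],[-0.031,0.074,0.03],[-0.031,0.074,0.07],[-0.031,0.074,0.1],[-0.031,0.074,0.12],[-0.031,0.074,0.127],[-0.031,0.074,0.127],[-0.031,0.074,0.127]],"dr":[[0,0,0],[0,0,0],[0,0,0],[0,0,0],[0,0,0],[0,0,0],[0,0,0],[0,0,0],[0,0,0]]}' 1 30
python3 -c "
from h import *
delta([.459,.3735,.014],np.radians(45))"
```

```text
time: 3.97
eef_pos: [0.4689, 0.3651, 0.0169]
ee_rot: [0.387, 0.922, 0.0, 0.001]
force: [0.4, 0.3, 1.0]
finger_gap: 0.0852
grip_force: 0.0
translation [0.0129, -0.0012, 0.0029] dr [0.0004, 0.0002, -0.0027] | pos [0.4689 0.3651 0.0169] yawY 44.5
```

```bash
python3 -m creep '{"translation":[[0.013,-0.001,0.002],[0.013,-0.001,0.002],[0.013,-0.001,0.002]],"dr":[[0,0,0],[0,0,0],[0,0,0]]}'
python3 -m creep '{"translation":[[0,0,0],[0,0,0],[0,0,0],[0,0,0],[0,0,0],[0,0,0]],"dr":[[0,0,0],[0,0,0],[0,0,0],[0,0,0],[0,0,0],[0,0,0]]}' 0 30
```

```text
time: 4.22
eef_pos: [0.4567, 0.3764, 0.0159]
ee_rot: [0.384, 0.923, 0.002, 0.0]
force: [-0.6, -0.1, 0.8]
finger_gap: 0.0855
grip_force: 0.0
time: 4.72
eef_pos: [0.4582, 0.3743, 0.0147]
ee_rot: [0.386, 0.923, 0.0, 0.0]
force: [0.7, -0.6, 4.2]
finger_gap: 0.049
grip_force: 31.5
```

```bash
python3 -m creep '{"translation":[[0,0,-0.03],[0,0,-0.06],[0,0,-0.09],[0,0,-0.09],[0,0,-0.09]],"dr":[[0,0,0],[0,0,0],[0,0,0],[0,0,0],[0,0,0]]}'
python3 -c "
from h import *
delta([.6195,.039,.1],np.radians(-6))"
```

```text
time: 5.13
eef_pos: [0.4583, 0.3751, 0.1057]
ee_rot: [0.386, 0.923, 0.002, 0.001]
force: [0.3, -0.5, -1.4]
finger_gap: 0.0495
grip_force: 32.0
translation [-0.3524, -0.1213, 0.0054] dr [0.0011, -0.0004, 0.2812] | pos [0.4583 0.3751 0.1057] yawY 44.6
```

```bash
python3 -m creep '{"translation":[[-0.032,-0.011,0],[-0.071,-0.024,0],[-0.11,-0.038,0],[-0.149,-0.051,0],[-0.188,-0.065,0],[-0.227,-0.078,0],[-0.265,-0.091,0],[-0.3,-0.103,0],[-0.33,-0.114,0],[-0.352,-0.121,0]],"dr":[[0,0,0.028],[0,0,0.056],[0,0,0.084],[0,0,0.112],[0,0,0.14],[0,0,0.169],[0,0,0.197],[0,0,0.225],[0,0,0.253],[0,0,0.281]]}' >/dev/null
python3 -m creep '{"translation":[[0,0,0],[0,0,0],[0,0,0],[0,0,0]],"dr":[[0,0,0],[0,0,0],[0,0,0],[0,0,0]]}' - -
python3 - <<'E'
from h import *
delta([.6195,.039,.1],np.radians(-6))
d=ctrl.read_camera("wrist"); cv2.imwrite("pics/w2.png",d["color"])
for n in["tray_blue"]:
  for o in find("wrist",n,d): print(n,*o)
E
```

```text
time: 6.3
eef_pos: [0.6173, 0.0408, 0.103]
ee_rot: [0.742, 0.671, -0.001, -0.001]
force: [0.6, 0.0, -1.6]
finger_gap: 0.0492
grip_force: 31.8
translation [-0.0016, 0.0024, 0.003] dr [-0.0009, -0.0003, 0.0013] | pos [0.6173 0.0408 0.103 ] yawY -5.8
tray_blue [ 0.615  -0.0014 -0.0991] 0.495 0.74 (255, 191)
```

View pics/w2.png

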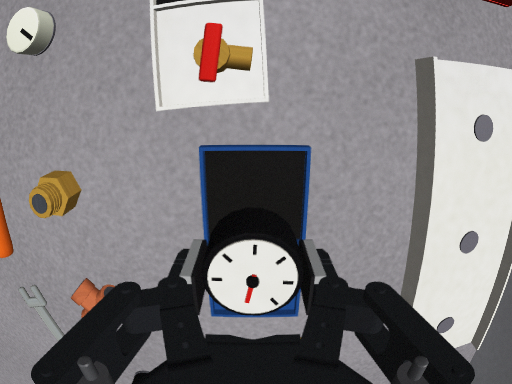

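The wrist view shows the gauge held level at (252,262), over the black-mat well of the blue tray. Lowering it now.

```bash
python3 -m creep '{"translation":[[-0.002,0.002,0.03],[-0.002,0.002,0.055],[-0.002,0.002,0.07],[-0.002,0.002,0.078],[-0.002,0.002,0.081],[-0.002,0.002,0.081],[-0.002,0.002,0.081]],"dr":[[0,0,0],[0,0,0],[0,0,0],[0,0,0],[0,0,0],[0,0,0],[0,0,0]]}'
python3 -m creep '{"translation":[[0,0,0.001],[0,0,0.002],[0,0,0.002],[0,0,0.002]],"dr":[[0,0,0],[0,0,0],[0,0,0],[0,0,0]]}'
```

```text
time: 6.98
eef_pos: [0.6214, 0.0371, 0.0243]
ee_rot: [0.743, 0.67, 0.001, 0.001]
force: [0.2, -0.2, -0.6]
finger_gap: 0.0492
grip_force: 31.9
time: 7.32
eef_pos: [0.6208, 0.0364, 0.0216]
ee_rot: [0.743, 0.669, 0.0, 0.0]
force: [0.3, -0.4, -1.3]
finger_gap: 0.049
grip_force: 31.9
```

```bash
for i in 1 2; do python3 -m creep '{"translation":[[0,0,0.001],[0,0,0.0015],[0,0,0.0015],[0,0,0.0015]],"dr":[[0,0,0],[0,0,0],[0,0,0],[0,0,0]]}' | egrep 'eef_pos|force'; done
```

```text
eef_pos: [0.6204, 0.0364, 0.0195]
force: [0.0, -0.6, -0.6]
grip_force: 31.9
eef_pos: [0.6207, 0.0364, 0.0187]
force: [-1.4, 0.1, 3.8]
grip_force: 32.4
```

```bash
python3 -m creep '{"translation":[[0,0,0],[0,0,0],[0,0,0],[0,0,0],[0,0,-0.03],[0,0,-0.07],[0,0,-0.11],[0,0,-0.11],[0,0,-0.11],[0,0,-0.11]],"dr":[[0,0,0],[0,0,0],[0,0,0],[0,0,0],[0,0,0],[0,0,0],[0,0,0],[0,0,0],[0,0,0],[0,0,0]]}' 0.9 60
python3 - <<'E'
from h import *
d=ctrl.read_camera("wrist")
for n,z in[("gauge",.004),("union",0)]:
  for o in find("wrist",n,d,z=z): print(n,*o)
delta([.435,.065,.12],np.radians(0))
E
```

```text
time: 8.82
eef_pos: [0.6202, 0.0363, 0.1279]
ee_rot: [0.743, 0.669, -0.0, 0.0]
force: [-0.5, -0.7, -0.5]
finger_gap: 0.077
grip_force: 0.0
gauge [0.6211 0.036  0.0933] 0.905 0.73 (253, 194)
translation [0.0097, -0.186, 0.0067] dr [-0.0013, 0.0002, -0.0331] | pos [0.619 0.036 0.126] yawY -6.0
```

```bash
python3 -m creep '{"translation":[[0.01,-0.04,0],[0.01,-0.08,0],[0.01,-0.12,0],[0.01,-0.16,0],[0.01,-0.186,0.005],[0.01,-0.186,0.005],[0.01,-0.186,0.005],[0.01,-0.186,0.005]],"dr":[[0,0,-0.033],[0,0,-0.033],[0,0,-0.033],[0,0,-0.033],[0,0,-0.033],[0,0,-0.033],[0,0,-0.033],[0,0,-0.033]]}'
python3 - <<'E'
from h import *
d=ctrl.read_camera("wrist"); cv2.imwrite("pics/w3.png",d["color"])
for n,z in[("union",0),("tee",0)]:
  for o in find("wrist",n,d,z=z): print(n,*o)
delta([.435,.065,.12],np.radians(0))
E
```

```text
time: 9.63
eef_pos: [0.4371, 0.0654, 0.1229]
ee_rot: [0.707, 0.707, 0.0, 0.0]
force: [-0.2, -0.4, -0.4]
finger_gap: 0.0768
grip_force: 0.0
union [0.4358 0.066  0.3657] 0.934 0.7 (250, 193)
tee [ 0.4426 -0.0666  0.6923] 0.94 0.87 (252, 306)
translation [-0.0006, -0.0029, 0.0032] dr [0.0002, -0.0003, -0.0004] | pos [0.4379 0.0656 0.1232] yawY -0.1
```

View pics/w3.png

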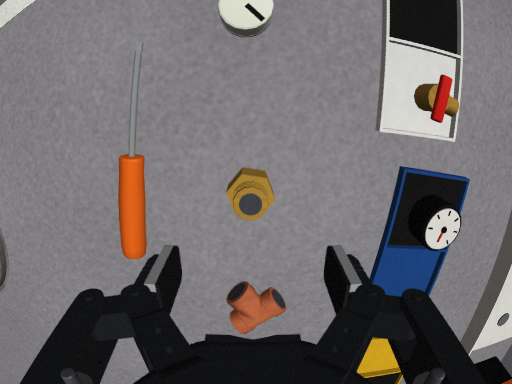

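The wrist view shows the union at (250,193) with clear finger room, and the gauge flat in its mat well at (440,225). I'll grip the union on its hexagon flats (yaw about 21°).

```bash
python3 -m creep '{"translation":[[0,-0.002,0.02],[0,-0.002,0.04],[0,-0.002,0.06],[0,-0.002,0.08],[0,-0.002,0.095],[0,-0.002,0.106],[0,-0.002,0.109],[0,-0.002,0.109],[0,-0.002,0.109]],"dr":[[0,0,-0.039],[0,0,-0.078],[0,0,-0.117],[0,0,-0.117],[0,0,-0.117],[0,0,-0.117],[0,0,-0.117],[0,0,-0.117],[0,0,-0.117]]}'
python3 -m creep '{"translation":[[0,0,0],[0,0,0],[0,0,0],[0,0,0],[0,0,0],[0,0,0],[0,0,0]],"dr":[[0,0,0],[0,0,0],[0,0,0],[0,0,0],[0,0,0],[0,0,0],[0,0,0]]}' 0 60
python3 -m creep '{"translation":[[0,0,-0.03],[0,0,-0.06],[0,0,-0.09],[0,0,-0.1],[0,0,-0.1],[0,0,-0.1]],"dr":[[0,0,0],[0,0,0],[0,0,0],[0,0,0],[0,0,0],[0,0,0]]}'
python3 -c "
from h import *
delta([.611,-.043,.11],np.radians(-6))"
```

```text
time: 10.53
eef_pos: [0.4354, 0.0659, 0.0144]
ee_rot: [0.566, 0.824, 0.0, 0.0]
force: [0.1, -0.1, -0.4]
finger_gap: 0.0769
grip_force: 0.0
time: 11.12
eef_pos: [0.4354, 0.0658, 0.0151]
ee_rot: [0.566, 0.824, 0.001, 0.001]
force: [-0.3, -0.3, 5.4]
finger_gap: 0.0344
grip_force: 60.8
time: 11.62
eef_pos: [0.4341, 0.0652, 0.1136]
ee_rot: [0.566, 0.824, -0.0, 0.0]
force: [-0.3, -0.2, -2.8]
finger_gap: 0.035
grip_force: 60.9
translation [-0.1645, 0.1264, 0.0036] dr [-0.0002, 0.0002, 0.1501] | pos [0.4341 0.0652 0.1136] yawY 21.0
```

```bash
python3 -m creep '{"translation":[[-0.031,0.024,0],[-0.062,0.048,0],[-0.093,0.072,0],[-0.124,0.096,0],[-0.15,0.115,0],[-0.164,0.126,0.004],[-0.164,0.126,0.004],[-0.164,0.126,0.004],[-0.164,0.126,0.004]],"dr":[[0,0,0.037],[0,0,0.075],[0,0,0.112],[0,0,0.15],[0,0,0.15],[0,0,0.15],[0,0,0.15],[0,0,0.15],[0,0,0.15]]}' >/dev/null
python3 -c "
from h import *
delta([.611,-.043,.017],np.radians(-6))"
```

```text
translation [-0.0019, 0.003, 0.0906] dr [-0.0018, -0.0002, 0.0007] | pos [ 0.6087 -0.0409  0.1076] yawY -5.9
```

```bash
python3 -m creep '{"translation":[[-0.001,0.002,0.03],[-0.001,0.002,0.055],[-0.001,0.002,0.075],[-0.001,0.002,0.085],[-0.001,0.002,0.087],[-0.001,0.002,0.087],[-0.001,0.002,0.087],[-0.001,0.002,0.087]],"dr":[[0,0,0],[0,0,0],[0,0,0],[0,0,0],[0,0,0],[0,0,0],[0,0,0],[0,0,0]]}'
for i in 1 2; do python3 -m creep '{"translation":[[0,0,0.001],[0,0,0.0015],[0,0,0.0015],[0,0,0.0015]],"dr":[[0,0,0],[0,0,0],[0,0,0],[0,0,0]]}' | egrep 'eef_pos|force'; done
```

```text
time: 13.03
eef_pos: [0.6143, -0.043, 0.025]
ee_rot: [0.743, 0.67, 0.001, 0.001]
force: [-0.2, 0.1, -1.7]
finger_gap: 0.0345
grip_force: 60.8
eef_pos: [0.613, -0.0434, 0.0219]
force: [0.1, -0.3, -2.4]
grip_force: 60.8
eef_pos: [0.6128, -0.0433, 0.02]
force: [0.7, 0.5, -2.6]
grip_force: 60.8
```

```bash
for i in 1 2; do python3 -m creep '{"translation":[[0,0,0.001],[0,0,0.0015],[0,0,0.0015],[0,0,0.0015]],"dr":[[0,0,0],[0,0,0],[0,0,0],[0,0,0]]}' | egrep 'eef_pos|force'; done
```

```text
eef_pos: [0.6128, -0.0434, 0.0185]
force: [0.5, -0.6, -2.5]
grip_force: 60.8
eef_pos: [0.6129, -0.0433, 0.0172]
force: [-0.0, 0.1, -2.1]
grip_force: 60.9
```

```bash
python3 -m creep '{"translation":[[0,0,0.0005],[0,0,0.001],[0,0,0.001],[0,0,0.001]],"dr":[[0,0,0],[0,0,0],[0,0,0],[0,0,0]]}' | egrep 'eef_pos|force'
```

```text
eef_pos: [0.6129, -0.0433, 0.0171]
force: [-2.3, -0.8, 5.6]
grip_force: 61.8
```

Contact. I'll release, lift, and head for the module.

```bash
python3 -m creep '{"translation":[[0,0,0],[0,0,0],[0,0,0],[0,0,0],[0,0,-0.03],[0,0,-0.07],[0,0,-0.11],[0,0,-0.11],[0,0,-0.11],[0,0,-0.11]],"dr":[[0,0,0],[0,0,0],[0,0,0],[0,0,0],[0,0,0],[0,0,0],[0,0,0],[0,0,0],[0,0,0],[0,0,0]]}' 0.8 30
python3 - <<'E'
from h import *
d=ctrl.read_camera("wrist")
for n,z in[("union",.002),("gauge",.004),("tray_blue",0)]:
  for o in find("wrist",n,d,z=z): print(n,*o)
d=ctrl.read_camera("top")
for o in find("top","module",d): print(*o)
delta([.484,-.392,.13],np.radians(-30))
E
```

```text
time: 15.53
eef_pos: [0.6126, -0.0435, 0.1259]
ee_rot: [0.743, 0.669, -0.0, 0.0]
force: [0.2, -1.1, -0.5]
finger_gap: 0.0684
grip_force: 0.0
union [ 0.6137 -0.0432 -0.0993] 0.932 0.7 (253, 192)
gauge [0.6211 0.0362 0.0915] 0.925 0.56 (251, 98)
gauge [ 0.4424 -0.0576  0.1624] 0.763 0.49 (85, 224)
tray_blue [ 0.615  -0.0009 -0.0989] 0.7 0.62 (248, 137)
translation [-0.36, -0.0912, -0.005] dr [-0.0008, 0.0002, 0.1336] | pos [ 0.6121 -0.0434  0.1247] yawY -6.0
```

```bash
python3 -m creep '{"translation":[[-0.032,-0.008,0],[-0.072,-0.018,0],[-0.112,-0.028,0],[-0.152,-0.038,0],[-0.192,-0.048,0],[-0.232,-0.058,0],[-0.27,-0.068,0],[-0.31,-0.078,0],[-0.34,-0.086,0],[-0.36,-0.091,0]],"dr":[[0,0,0.039],[0,0,0.078],[0,0,0.117],[0,0,0.156],[0,0,0.195],[0,0,0.234],[0,0,0.273],[0,0,0.312],[0,0,0.351],[0,0,0.39]]}' >/dev/null
python3 -m creep '{"translation":[[0,0,0],[0,0,0],[0,0,0],[0,0,0]],"dr":[[0,0,0.039],[0,0,0.078],[0,0,0.078],[0,0,0.078]]}' - -
python3 - <<'E'
from h import *
d=ctrl.read_camera("wrist"); cv2.imwrite("pics/w4.png",d["color"])
for n,z in[("module",0)]:
  for o in find("wrist",n,d,z=z): print(n,*o)
delta([.484,-.392,.13],np.radians(-90))
E
```

```text
time: 17.0
eef_pos: [0.4851, -0.3914, 0.1256]
ee_rot: [1.0, 0.0, -0.0, -0.0]
force: [0.3, -0.4, -0.2]
finger_gap: 0.0683
grip_force: 0.0
module [ 0.4845 -0.3858  3.0653] 0.942 0.86 (245, 193)
translation [-0.0013, 0.0008, -0.0042] dr [-0.0002, 0.0001, 0.0] | pos [ 0.4853 -0.3912  0.1258] yawY -90.0
```

View pics/w4.png

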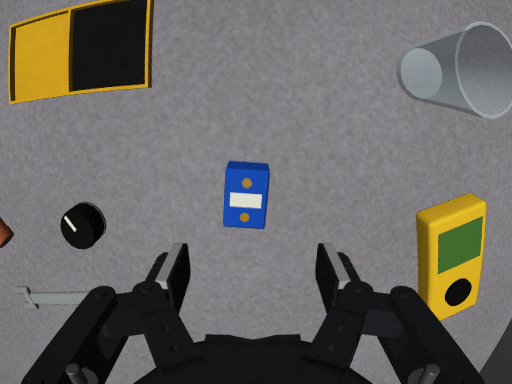

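The wrist view shows the module alone at (245,193), with two brass terminals and a white patch. The axes are clear.

```bash
python3 -m creep '{"translation":[[-0.001,-0.005,0.02],[-0.001,-0.005,0.04],[-0.001,-0.005,0.06],[-0.001,-0.005,0.08],[-0.001,-0.005,0.1],[-0.001,-0.005,0.11],[-0.001,-0.005,0.112],[-0.001,-0.005,0.112],[-0.001,-0.005,0.112]],"dr":[[0,0,0.024],[0,0,0.024],[0,0,0.024],[0,0,0.024],[0,0,0.024],[0,0,0.024],[0,0,0.024],[0,0,0.024],[0,0,0.024]]}'
python3 -m creep '{"translation":[[0,0,0],[0,0,0],[0,0,0],[0,0,0],[0,0,0],[0,0,0],[0,0,0]],"dr":[[0,0,0],[0,0,0],[0,0,0],[0,0,0],[0,0,0],[0,0,0],[0,0,0]]}' 0 35
python3 -m creep '{"translation":[[0,0,-0.03],[0,0,-0.06],[0,0,-0.09],[0,0,-0.09],[0,0,-0.09],[0,0,-0.09]],"dr":[[0,0,0],[0,0,0],[0,0,0],[0,0,0],[0,0,0],[0,0,0]]}'
python3 -c "
from h import *
delta([.6255,-.2617,.11],np.radians(-90))"
```

```text
time: 17.85
eef_pos: [0.4849, -0.3875, 0.0153]
ee_rot: [0.999, -0.039, 0.001, 0.001]
force: [-0.1, 1.4, 0.1]
finger_gap: 0.0681
grip_force: 0.0
time: 18.43
eef_pos: [0.485, -0.3876, 0.0156]
ee_rot: [0.999, -0.039, 0.001, 0.001]
force: [0.6, 0.6, 5.4]
finger_gap: 0.0356
grip_force: 37.5
time: 18.93
eef_pos: [0.4831, -0.3864, 0.1031]
ee_rot: [0.999, -0.039, -0.001, -0.001]
force: [-0.1, 0.4, -1.3]
finger_gap: 0.0352
grip_force: 36.8
translation [0.1321, -0.1355, -0.007] dr [-0.0004, 0.0006, -0.0251] | pos [ 0.4831 -0.3864  0.1031] yawY -94.5
```

```bash
python3 -m creep '{"translation":[[0.026,-0.027,0],[0.052,-0.053,0],[0.078,-0.08,0],[0.104,-0.107,0],[0.122,-0.125,0],[0.132,-0.135,0],[0.132,-0.135,0],[0.132,-0.135,0],[0.132,-0.135,0]],"dr":[[0,0,-0.025],[0,0,-0.025],[0,0,-0.025],[0,0,-0.025],[0,0,-0.025],[0,0,-0.025],[0,0,-0.025],[0,0,-0.025],[0,0,-0.025]]}' >/dev/null
python3 - <<'E'
from h import *
d=ctrl.read_camera("wrist"); cv2.imwrite("pics/w5.png",d["color"])
for n,z in[("tray_yellow",0)]:
  for o in find("wrist",n,d,z=z): print(n,*o)
delta([.6255,-.2617,.0196],np.radians(-90))
E
```

```text
tray_yellow [ 0.6259 -0.2178 -0.0147] 0.834 0.78 (190, 186)
translation [0.0018, -0.0047, 0.0842] dr [0.0006, 0.0007, -0.0016] | pos [ 0.6239 -0.2663  0.1038] yawY -90.3
```

View pics/w5.png

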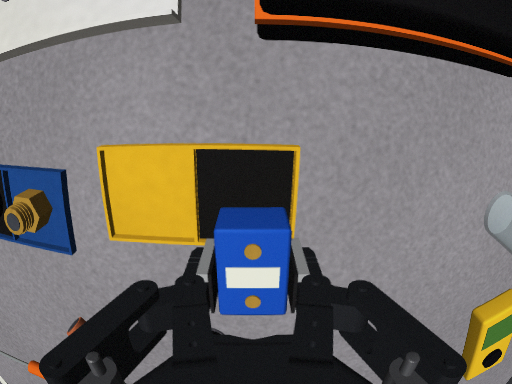

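The wrist view shows the module level at (252,260), over the yellow tray's mat well (195–300). The union stands in the blue bare well at (28,212).

```bash
python3 -m creep '{"translation":[[0.001,-0.005,0.03],[0.001,-0.005,0.055],[0.001,-0.005,0.072],[0.001,-0.005,0.08],[0.001,-0.005,0.082],[0.001,-0.005,0.082],[0.001,-0.005,0.082],[0.001,-0.005,0.082]],"dr":[[0,0,0],[0,0,0],[0,0,0],[0,0,0],[0,0,0],[0,0,0],[0,0,0],[0,0,0]]}'
for i in 1 2; do python3 -m creep '{"translation":[[0,0,0.0005],[0,0,0.001],[0,0,0.001],[0,0,0.001]],"dr":[[0,0,0],[0,0,0],[0,0,0],[0,0,0]]}' | egrep 'eef_pos|force'; done
```

```text
time: 20.45
eef_pos: [0.6285, -0.2586, 0.0242]
ee_rot: [1.0, -0.0, 0.002, 0.001]
force: [1.1, 1.5, -1.3]
finger_gap: 0.0358
grip_force: 36.8
eef_pos: [0.6274, -0.2578, 0.0214]
force: [-0.2, 0.1, -0.7]
grip_force: 36.8
eef_pos: [0.6272, -0.2577, 0.02]
force: [-0.7, -0.2, -1.3]
grip_force: 36.8
```

```bash
python3 -m creep '{"translation":[[0,0,0.0005],[0,0,0.001],[0,0,0.001],[0,0,0.001]],"dr":[[0,0,0],[0,0,0],[0,0,0],[0,0,0]]}' | egrep 'eef_pos|force'
```

```text
eef_pos: [0.6273, -0.2578, 0.0196]
force: [-0.9, 0.3, 2.5]
grip_force: 37.1
```

```bash
python3 -m creep '{"translation":[[0,0,0],[0,0,0],[0,0,0],[0,0,0],[0,0,-0.03],[0,0,-0.07],[0,0,-0.11],[0,0,-0.11],[0,0,-0.11],[0,0,-0.11]],"dr":[[0,0,0],[0,0,0],[0,0,0],[0,0,0],[0,0,0],[0,0,0],[0,0,0],[0,0,0],[0,0,0],[0,0,0]]}' 0.75 60
python3 - <<'E'
from h import *
d=ctrl.read_camera("wrist")
for n,z in[("module",.004),("tray_yellow",0)]:
  for o in find("wrist",n,d,z=z): print(n,*o)
delta([.442,-.066,.13],.68)
E
```

```text
time: 22.28
eef_pos: [0.6271, -0.2577, 0.1292]
ee_rot: [1.0, -0.0, 0.0, 0.0]
force: [-0.5, 0.1, -0.5]
finger_gap: 0.0642
grip_force: 0.0
module [ 0.6255 -0.2583  3.1356] 0.916 0.78 (252, 194)
tray_yellow [ 0.6253 -0.2177 -0.0238] 0.813 0.82 (204, 186)
tray_yellow [ 0.3804 -0.2054  1.7663] 0.142 0.74 (215, 326)
translation [-0.184, -0.1912, -0.0021] dr [-0.0016, 0.0002, -0.7166] | pos [ 0.6259 -0.2573  0.1269] yawY -90.0
```

```bash
python3 -m creep '{"translation":[[-0.02,-0.02,0],[-0.04,-0.04,0],[-0.06,-0.06,0],[-0.08,-0.08,0],[-0.1,-0.1,0],[-0.12,-0.12,0],[-0.14,-0.14,0],[-0.16,-0.16,0],[-0.18,-0.185,0],[-0.184,-0.191,0]],"dr":[[0,0,-0.039],[0,0,-0.078],[0,0,-0.117],[0,0,-0.156],[0,0,-0.195],[0,0,-0.234],[0,0,-0.273],[0,0,-0.312],[0,0,-0.351],[0,0,-0.39]]}' 1 60 >/dev/null
python3 -m creep '{"translation":[[0,0,0],[0,0,0],[0,0,0],[0,0,0],[0,0,0],[0,0,0],[0,0,0],[0,0,0],[0,0,0],[0,0,0]],"dr":[[0,0,-0.039],[0,0,-0.078],[0,0,-0.117],[0,0,-0.156],[0,0,-0.195],[0,0,-0.234],[0,0,-0.273],[0,0,-0.312],[0,0,-0.326],[0,0,-0.326]]}' >/dev/null
python3 -m creep '{"translation":[[0,0,0],[0,0,0],[0,0,0]],"dr":[[0,0,0],[0,0,0],[0,0,0]]}' 
python3 - <<'E'
from h import *
d=ctrl.read_camera("wrist"); cv2.imwrite("pics/w6.png",d["color"])
for n,z in[("tee",0),]:
  for o in find("wrist",n,d,z=z): print(n,*o); delta([*o[0][:2],.014],o[0][2])
E
```

```text
time: 24.35
eef_pos: [0.443, -0.0667, 0.1288]
ee_rot: [0.432, 0.902, -0.0, -0.0]
force: [0.8, 1.1, 0.2]
finger_gap: 0.0855
grip_force: 0.0
tee [ 0.4423 -0.0664  0.6897] 0.918 0.82 (251, 181)
translation [0.0008, -0.0005, 0.115] dr [-0.0001, -0.0001, -0.0038] | pos [ 0.4432 -0.0667  0.129 ] yawY 38.8
```

View pics/w6.png

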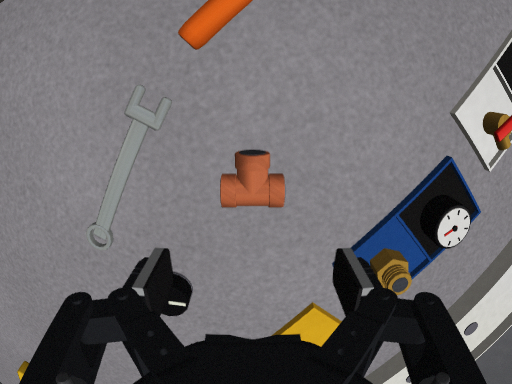

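The wrist view shows the tee at (251,181), with its run square between the jaws and its branch up the image. The gauge and union stand in the blue tray.

```bash
python3 -m creep '{"translation":[[0.001,0,0.02],[0.001,0,0.04],[0.001,0,0.06],[0.001,0,0.08],[0.001,0,0.1],[0.001,0,0.112],[0.001,0,0.115],[0.001,0,0.115],[0.001,0,0.115]],"dr":[[0,0,-0.004],[0,0,-0.004],[0,0,-0.004],[0,0,-0.004],[0,0,-0.004],[0,0,-0.004],[0,0,-0.004],[0,0,-0.004],[0,0,-0.004]]}'
python3 -m creep '{"translation":[[0,0,0],[0,0,0],[0,0,0],[0,0,0],[0,0,0],[0,0,0]],"dr":[[0,0,0],[0,0,0],[0,0,0],[0,0,0],[0,0,0],[0,0,0]]}' 0 60
python3 -m creep '{"translation":[[0,0,-0.03],[0,0,-0.06],[0,0,-0.09],[0,0,-0.1],[0,0,-0.1],[0,0,-0.1]],"dr":[[0,0,0],[0,0,0],[0,0,0],[0,0,0],[0,0,0],[0,0,0]]}'
python3 -c "
from h import *
delta([.6265,-.185,.11],-.02)"
```

```text
time: 25.2
eef_pos: [0.4433, -0.0659, 0.0147]
ee_rot: [0.426, 0.905, 0.0, 0.0]
force: [1.6, 0.2, -0.1]
finger_gap: 0.0855
grip_force: 0.0
time: 25.7
eef_pos: [0.4439, -0.0661, 0.0154]
ee_rot: [0.426, 0.905, 0.0, 0.001]
force: [-0.9, -0.5, 6.4]
finger_gap: 0.0526
grip_force: 62.7
time: 26.2
eef_pos: [0.4423, -0.0662, 0.1138]
ee_rot: [0.426, 0.905, -0.0, 0.0]
force: [-0.3, -0.1, -0.9]
finger_gap: 0.0527
grip_force: 64.3
translation [-0.2089, 0.0663, 0.0039] dr [-0.0001, 0.0001, 0.2261] | pos [ 0.4423 -0.0662  0.1138] yawY 39.6
```

```bash
python3 -m creep '{"translation":[[-0.03,0.01,0],[-0.065,0.021,0],[-0.1,0.032,0],[-0.135,0.043,0],[-0.17,0.054,0],[-0.195,0.062,0],[-0.209,0.066,0.004],[-0.209,0.066,0.004],[-0.209,0.066,0.004],[-0.209,0.066,0.004]],"dr":[[0,0,0.038],[0,0,0.076],[0,0,0.114],[0,0,0.152],[0,0,0.19],[0,0,0.226],[0,0,0.226],[0,0,0.226],[0,0,0.226],[0,0,0.226]]}' >/dev/null
python3 -m creep '{"translation":[[0,0,0],[0,0,0]],"dr":[[0,0,0],[0,0,0]]}' >/dev/null
python3 - <<'E'
from h import *
d=ctrl.read_camera("wrist"); cv2.imwrite("pics/w7.png",d["color"])
for o in find("wrist","tee",d,z=.1): print(*o)
delta([.6265,-.185,.0174],-.02)
E
```

```text
[ 0.6261 -0.1812 -0.0285] 0.876 0.95 (252, 242)
translation [-0.0005, 0.0002, 0.0932] dr [0.0, 0.0, 0.0005] | pos [ 0.6263 -0.1844  0.1106] yawY -1.1
```

View pics/w7.png

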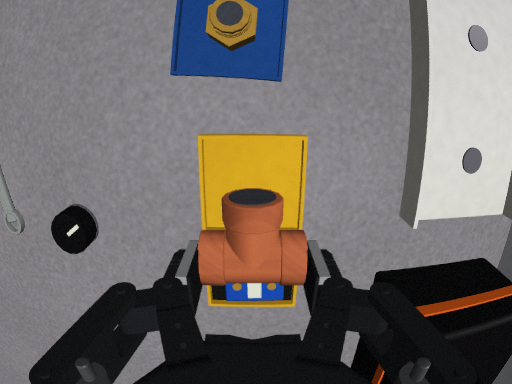

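The wrist view shows the tee level in the jaws at (252,242), over the bare yellow well with its branch towards +y. The module sits in the mat well behind it.

```bash
python3 -m creep '{"translation":[[0,0,0.03],[0,0,0.06],[0,0,0.08],[0,0,0.088],[0,0,0.091],[0,0,0.091],[0,0,0.091],[0,0,0.091]],"dr":[[0,0,0],[0,0,0],[0,0,0],[0,0,0],[0,0,0],[0,0,0],[0,0,0],[0,0,0]]}'
for i in 1 2; do python3 -m creep '{"translation":[[0,0,0.0005],[0,0,0.001],[0,0,0.001],[0,0,0.001]],"dr":[[0,0,0],[0,0,0],[0,0,0],[0,0,0]]}' | egrep 'eef_pos|force'; done
```

```text
time: 27.97
eef_pos: [0.6284, -0.1852, 0.0212]
ee_rot: [0.714, 0.7, 0.001, 0.002]
force: [0.5, 0.0, -1.5]
finger_gap: 0.0527
grip_force: 64.2
eef_pos: [0.6269, -0.185, 0.0184]
force: [0.3, 0.6, -1.8]
grip_force: 64.2
eef_pos: [0.6268, -0.185, 0.0176]
force: [-1.1, 0.4, 1.7]
grip_force: 64.6
```

Contact. Releasing, lifting, and moving towards the white knob.

```bash
python3 -m creep '{"translation":[[0,0,0],[0,0,0],[0,0,0],[0,0,0],[0,0,-0.03],[0,0,-0.07],[0,0,-0.11],[0,0,-0.11],[0,0,-0.11],[0,0,-0.11]],"dr":[[0,0,0],[0,0,0],[0,0,0],[0,0,0],[0,0,0],[0,0,0],[0,0,0],[0,0,0],[0,0,0],[0,0,0]]}' 0.9 30
python3 - <<'E'
from h import *
d=ctrl.read_camera("wrist")
for n,z in[("tee",.002),("module",.004)]:
  for o in find("wrist",n,d,z=z): print(n,*o)
delta([.4315,.2205,.12],.3)
E
```

```text
time: 29.47
eef_pos: [0.6266, -0.185, 0.1272]
ee_rot: [0.714, 0.7, -0.0, 0.0]
force: [-0.8, -0.3, -0.1]
finger_gap: 0.0767
grip_force: 0.0
tee [ 0.6273 -0.1845 -0.0267] 0.927 0.85 (252, 182)
module [ 0.6253 -0.2594  0.004 ] 0.891 0.59 (252, 265)
translation [0.4015, -0.2016, 0.0061] dr [-0.0012, -0.0004, -0.1016] | pos [ 0.6254 -0.1848  0.125 ] yawY -1.1
```

```bash
python3 -m creep '{"translation":[[0.03,-0.015,0],[0.067,-0.034,0],[0.104,-0.052,0],[0.141,-0.071,0],[0.178,-0.089,0],[0.215,-0.108,0],[0.252,-0.127,0],[0.289,-0.145,0],[0.326,-0.164,0],[0.36,-0.181,0]],"dr":[[0,0,-0.01],[0,0,-0.02],[0,0,-0.03],[0,0,-0.04],[0,0,-0.05],[0,0,-0.06],[0,0,-0.07],[0,0,-0.08],[0,0,-0.09],[0,0,-0.1]]}' >/dev/null
python3 -m creep '{"translation":[[0.027,-0.033,0],[0.027,-0.033,0],[0.027,-0.033,0],[0.027,-0.033,0],[0.027,-0.033,0],[0.027,-0.033,0]],"dr":[[0,0,0],[0,0,0],[0,0,0],[0,0,0],[0,0,0],[0,0,0]]}'
python3 - <<'E'
from h import *
d=ctrl.read_camera("wrist"); cv2.imwrite("pics/w8.png",d["color"])
for o in find("wrist","knob_white",d): print(*o); delta([*o[0][:2],.013],.3)
E
```

```text
time: 30.95
eef_pos: [0.4145, 0.1934, 0.1269]
ee_rot: [0.597, 0.802, -0.0, 0.0]
force: [-0.1, -0.3, -0.2]
finger_gap: 0.0767
grip_force: 0.0
[0.4314 0.2227 0.2695] 0.92 0.97 (281, 165)
translation [0.0228, 0.0248, 0.114] dr [-0.0, -0.0, -0.0025] | pos [0.4142 0.1937 0.127 ] yawY 16.7
```

View pics/w8.png

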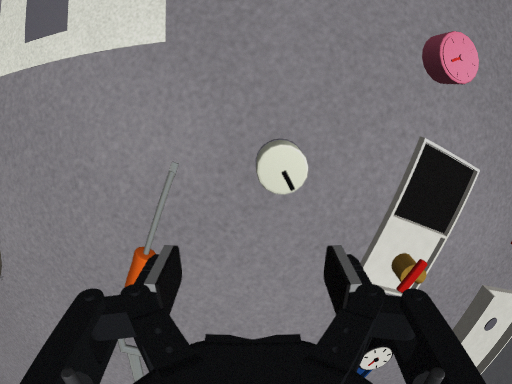

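The wrist view shows the white knob with its black stripe at (281,165), clear of the screwdriver.

```bash
python3 -m creep '{"translation":[[0.023,0.025,0.01],[0.023,0.025,0.03],[0.023,0.025,0.06],[0.023,0.025,0.08],[0.023,0.025,0.1],[0.023,0.025,0.112],[0.023,0.025,0.117],[0.023,0.025,0.117],[0.023,0.025,0.117]],"dr":[[0,0,0],[0,0,0],[0,0,0],[0,0,0],[0,0,0],[0,0,0],[0,0,0],[0,0,0],[0,0,0]]}'
python3 -m creep '{"translation":[[0,0,0],[0,0,0],[0,0,0],[0,0,0],[0,0,0],[0,0,0]],"dr":[[0,0,0],[0,0,0],[0,0,0],[0,0,0],[0,0,0],[0,0,0]]}' 0 30
python3 -m creep '{"translation":[[0,0,-0.03],[0,0,-0.06],[0,0,-0.09],[0,0,-0.1],[0,0,-0.1],[0,0,-0.1]],"dr":[[0,0,0],[0,0,0],[0,0,0],[0,0,0],[0,0,0],[0,0,0]]}'
python3 -c "
from h import *
delta([.599,.244,.11],-.038)"
```

```text
time: 31.8
eef_pos: [0.4311, 0.224, 0.0105]
ee_rot: [0.596, 0.803, 0.0, 0.0]
force: [0.4, -0.0, 0.2]
finger_gap: 0.0768
grip_force: 0.0
time: 32.3
eef_pos: [0.4314, 0.2244, 0.0113]
ee_rot: [0.596, 0.803, 0.001, 0.001]
force: [-0.1, -0.5, 5.4]
finger_gap: 0.0428
grip_force: 30.6
time: 32.8
eef_pos: [0.4303, 0.2237, 0.1099]
ee_rot: [0.596, 0.803, -0.0, 0.0]
force: [-0.2, -0.5, -1.4]
finger_gap: 0.0428
grip_force: 30.9
translation [-0.0295, 0.1673, -0.0001] dr [0.0001, 0.0001, 0.1059] | pos [0.4303 0.2237 0.1099] yawY 16.9
```

```bash
python3 -m creep '{"translation":[[-0.005,0.03,0],[-0.012,0.068,0],[-0.018,0.105,0],[-0.025,0.14,0],[-0.029,0.167,0],[-0.029,0.167,0],[-0.029,0.167,0],[-0.029,0.167,0],[-0.029,0.167,0]],"dr":[[0,0,0.035],[0,0,0.07],[0,0,0.106],[0,0,0.106],[0,0,0.106],[0,0,0.106],[0,0,0.106],[0,0,0.106],[0,0,0.106]]}' >/dev/null
python3 - <<'E'
from h import *
d=ctrl.read_camera("wrist"); cv2.imwrite("pics/w9.png",d["color"])
for o in find("wrist","tray_white",d): print(*o)
delta([.599,.244,.0153],-.038)
E
```

```text
[ 0.597   0.2041 -0.0484] 0.56 0.71 (255, 192)
translation [-0.0008, 0.002, 0.0946] dr [-0.0004, 0.0002, 0.0004] | pos [0.5972 0.2449 0.1099] yawY -2.1
```

View pics/w9.png

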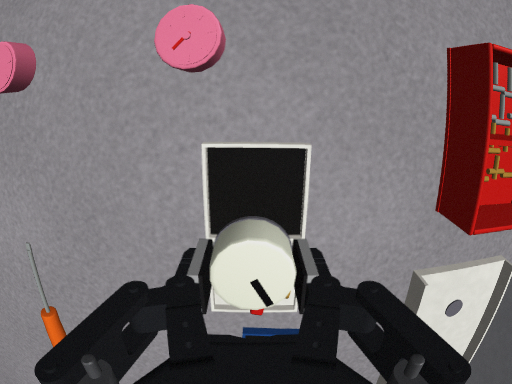

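The wrist view shows the knob level at (252,262), over the white tray's mat well, with the cock behind it. Lowering it now.

```bash
python3 -m creep '{"translation":[[0,0.001,0.03],[0,0.001,0.06],[0,0.001,0.08],[0,0.001,0.09],[0,0.001,0.092],[0,0.001,0.092],[0,0.001,0.092],[0,0.001,0.092]],"dr":[[0,0,0],[0,0,0],[0,0,0],[0,0,0],[0,0,0],[0,0,0],[0,0,0],[0,0,0]]}'
for i in 1 2; do python3 -m creep '{"translation":[[0,0,0.0005],[0,0,0.001],[0,0,0.001],[0,0,0.001]],"dr":[[0,0,0],[0,0,0],[0,0,0],[0,0,0]]}' | egrep 'eef_pos|force'; done
```

```text
time: 34.32
eef_pos: [0.601, 0.2456, 0.0203]
ee_rot: [0.72, 0.694, 0.002, 0.001]
force: [0.6, 0.2, -0.8]
finger_gap: 0.0429
grip_force: 30.9
eef_pos: [0.5998, 0.2447, 0.0174]
force: [-0.5, -0.9, -0.3]
grip_force: 30.9
eef_pos: [0.5996, 0.2446, 0.016]
force: [-0.1, 0.3, -1.0]
grip_force: 30.9
```

```bash
python3 -m creep '{"translation":[[0,0,0.0005],[0,0,0.001],[0,0,0.001],[0,0,0.001]],"dr":[[0,0,0],[0,0,0],[0,0,0],[0,0,0]]}' | egrep 'eef_pos|force'
```

```text
eef_pos: [0.5998, 0.2448, 0.0155]
force: [-1.5, -0.8, 2.5]
grip_force: 31.1
```

```bash
python3 -m creep '{"translation":[[0,0,0],[0,0,0],[0,0,0],[0,0,0],[0,0,-0.03],[0,0,-0.07],[0,0,-0.11],[0,0,-0.15],[0,-0.04,-0.18],[0,-0.08,-0.18]],"dr":[[0,0,0],[0,0,0],[0,0,0],[0,0,0],[0,0,0],[0,0,0],[0,0,0],[0,0,0],[0,0,0],[0,0,0]]}' 0.8 30
python3 -m creep '{"translation":[[0,-0.04,0],[0,-0.08,0],[0,-0.1,0],[0,-0.1,0]],"dr":[[0,0,0],[0,0,0],[0,0,0],[0,0,0]]}'
python3 - <<'E'
from h import *
d=ctrl.read_camera("wrist")
for n,z in[("knob_white",.004),("gauge",.004),("tray_white",0)]:
  for o in find("wrist",n,d,z=z): print(n,*o)
d=ctrl.read_camera("side"); cv2.imwrite("pics/s1.png",cv2.resize(d["color"][110:290,150:350],None,fx=3,fy=3,interpolation=3))
E
```

```text
time: 36.15
eef_pos: [0.5303, 0.2486, 0.2006]
ee_rot: [0.722, 0.692, 0.007, 0.002]
force: [0.0, 1.5, 0.8]
finger_gap: 0.0682
grip_force: 0.0
time: 36.48
eef_pos: [0.4193, 0.2527, 0.195]
ee_rot: [0.718, 0.696, -0.001, -0.0]
force: [-0.8, 0.0, 0.1]
finger_gap: 0.0684
grip_force: 0.0
knob_white [0.5985 0.2421 0.2156] 0.878 0.68 (403, 177)
gauge [ 0.3692  0.3832 -0.1201] 0.885 0.76 (198, 50)
gauge [0.5544 0.3738 0.2094] 0.854 0.68 (374, 62)
tray_white [ 0.5994  0.2038 -0.0445] 0.709 0.79 (389, 198)
```

View pics/s1.png

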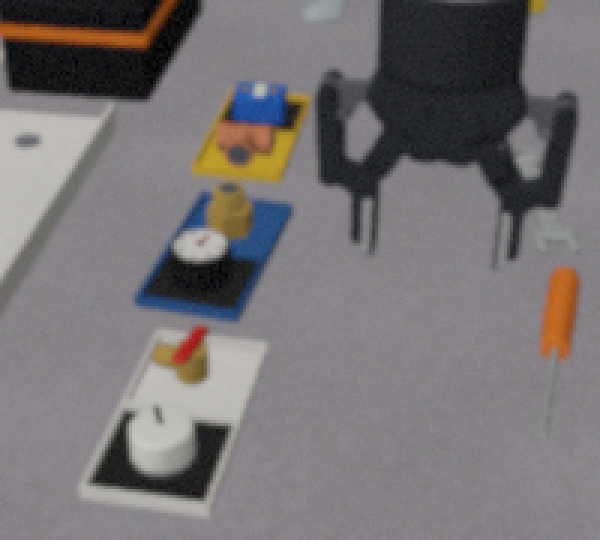

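The side crop shows every part where it belongs. The knob (160,445) and cock (185,355) are in the white tray, the gauge (200,245) and union (230,212) in the blue, and the module (260,105) and tee (245,140) in the yellow. All are upright, and the gripper is clear.

```bash
python3 -c "
from workcell import ctrl
print(ctrl.job_done())"
```

```text
the job is handed in; nothing more can be done
None
```

All five parts are in their assigned wells, flat and the same way up as found; I left the black knob and drain cock untouched and handed the job in after about 37 s of the allowed 115 s.

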